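Film a paint-to-figure pointer clip

ROBOT

A 6-joint arm with a two-finger parallel gripper is mounted at the origin on the work surface. World frame = base frame: x ahead of the robot, y to its left, z up, the work surface at z = 0. Lengths are in m, angles in rad, forces in N, time in s.
With the tool pointing down it reaches from about 0.375 to 0.925 m from the base axis. Payload 5.7 kg.
Tool frame: the origin (TCP) lies between the finger pads; the fingertips stand 14 mm ahead of it and the grasp point (between the pads) lies 5 mm behind it; x points along the fingers, y is the direction in which the jaws open and shut, and the axes are right-handed (so a half turn about x gives the same grasp; the last joint's range is limited). The gripper opens to 88 mm and grips with 3 to 60 N. Pads are 20 mm wide; open, the fingers measure 115 mm over their backs; the gripper's body (75 mm by 178 mm) begins 61 mm behind the grasp point.
Start: joints at [1.058, 0.359, 1.51, -0, 1.272, -0.115], TCP at [0.232, 0.553, 0.237] pointing down, gripper open.
Joint ranges: [-2.97, 2.97], [-1.01, 2.36], [0.21, 2.38], [-0.96, 4.11], [0.2, 2.71], [-2.98, 2.98]. Speed limits (rad/s): [2.39, 2.39, 3.14, 3.14, 3.14, 3.14].

INTERFACE

Orientations are given as a rotation vector (axis times angle).
In Python, from station import * gives the robot as it stands. The module is installed in compiled form; this text tells all that it offers.
- The arm moves only by the tool apply_moves, never from a script. Its argument "motion" is text: rows parted by semicolons, each of 4 numbers parted by spaces: the shift along the tool's x, y, z in m, then the turn about the tool's x in rad. In form: dx dy dz roll; .... A call has exactly 8 rows; each row is the pose to reach, as a shift and turn from the pose commanded when the call began, along the tool's axes at that moment; what a row does not reach only later rows make up. A row lasts 1/10 s, in which the tool goes at most 50 mm and 8.59 degrees, less where a joint would pass 70% of its speed; a pose out of reach is approached as far as the arm can. A call with a gripper value outside its range is refused whole. "hand" is the finger opening in m, from 0 to 0.0878, set as the call begins (left out, the last holds). The fingers move at their own pace and stop on an object; "newtons" is the grip in N (left out, the last holds). Time passes only in rows, so rows that repeat a pose let the fingers close, or fill a call up. It gives the time, the measured TCP pose, the force and the opening at its end, in the units of the state.
- get_obs(): the state, without advancing time (a new reading comes with each control period).
- snapshot(name): name is "scene" or "top" or "wrist"; returns (picture, depth): 420x560x3 uint8, blue, green, red; 420x560 float32, m along the optical axis (not along the pixel's ray), 0 where there is no reading.
- get_calibration(name): a dict with "fovy" (degrees; the focal length in pixels is half the picture's height over the tangent of half this angle, whatever the lens; pixels are square), "cx", "cy" (the principal point, pixels), "k1" (the pictures are not rectified: a ray, as slopes to the right and down, at radius r is drawn at 1 + k1 r^2 times it, then the intrinsics apply), "rvec" (rotation vector, rad) and "tvec" (3), from world to camera coordinates, as OpenCV has them. Camera axes: x right, y down, z forward; pixel columns grow to the right and rows downward; lengths in m; the calibration is good to about 2 mm. A picture is of the moment at which its call begins: read the wrist's pose just before it. get_calibration takes no time and is no camera call; for the wrist camera it gives the pose at the moment of the call.
- job_done(): hands the job in, once; it reports no verdict.
The state is a dict: "time_s": time; "q": joint angles; "qvel": joint speeds; "tau": joint torques, N m; "ee_pos": TCP position; "tcp_rot": TCP orientation; "force": force on the tool from outside, world axes, zero at the start; "moment": the same for the moment, N m; "finger_gap": finger opening in m.
Only numpy, scipy, OpenCV 4.12 (cv2) and the standard library are available. Lean on these libraries where they do the work, as an engineer would, in place of code of your own. Each camera call takes 0.05 s, during which the arm holds its last target. There are 200 camera calls.

TASK

Film a short clip that shows which paint goes on the figure: press the red record button, point straight down at the blue-capped bottle with closed fingertips one to four centimetres above its cap for two seconds, then point at the grey figure's head in the same way for two seconds, and press the record button again to stop. Touch nothing but the button and let go of it at the end; pick up or shift nothing, and never dip down over either of the other two bottles as if pointing at them.

Things in the scene. Friction and masses are not known exactly. Their poses are not given: they have to be found in the camera images.
- record (a joint): Travel of the record button in m: 0 when up, 0.006 fully pressed. It springs back; fully down takes about 5 N, and 4 mm of travel counts as pressed.
- record_top (a point): Centre of the top face of the round red button (36 mm across); 22 mm above the desk when up, moves down with the button.
- record_base: Black housing of the record button, 52 mm across and 12 mm tall, fixed to the desk. Origin at the centre of its underside, z up.
- blue_bottle: Dropper bottle, loose, upright, 30 g: round body 26 mm across and 55 mm tall, white with a broad blue sleeve (the paint showing through), blue screw cap tapering from 18 to 11 mm across on top; 78 mm tall in all. Origin at the centre of its underside, z up.
- blue_bottle_top (a point): Centre of the top of the blue cap, 78 mm above the bottle's underside.
- green_bottle: Dropper bottle, loose, upright, 30 g: round body 26 mm across and 55 mm tall, white with a broad green sleeve (the paint showing through), green screw cap tapering from 18 to 11 mm across on top; 78 mm tall in all. Origin at the centre of its underside, z up.
- green_bottle_top (a point): Centre of the top of the green cap.
- yellow_bottle: Dropper bottle, loose, upright, 30 g: round body 26 mm across and 55 mm tall, white with a broad yellow sleeve (the paint showing through), yellow screw cap tapering from 18 to 11 mm across on top; 78 mm tall in all. Origin at the centre of its underside, z up.
- yellow_bottle_top (a point): Centre of the top of the yellow cap.
- figure: Grey primed miniature knight, 45 mm tall with its round base, fixed on the cork top (35 mm across) of an amber pill bottle 32 mm across; one loose piece, 110 mm tall, 70 g. Origin at the centre of the pill bottle's underside, z up.
- figure_top (a point): Top of the figure's helmet crest, 110 mm above the underside.
- spare_handle: Empty painting handle: amber pill bottle with a cork top and no figure, 35 mm across, 65 mm tall, loose. Origin at the centre of its underside.
- palette: White wet palette with its lid folded flat beside it, fixed: 140 mm along its x, 370 mm along its y, 28 mm tall at most. Origin at the centre of its underside.
- tweezers: Steel tweezers lying flat, 125 mm along their x, about 12 mm wide, 6 mm tall, loose. Origin at the middle of the underside.
- brush_tin: Aluminium tin 68 mm across and 95 mm tall with four brushes standing in it up to 200 mm high, one loose piece. Origin at the centre of its underside.
- rinse_pot: White rinse cup 76 mm across, 85 mm tall, loose. Origin at the centre of its underside.

How it is judged:
On the way, in this order (a step that is already met when the one before it is completed fails the run):
1. the record button is pressed with the fingers (at least 4 mm down) (value of joint record above 0.004 m and contact force between the fingers and record_base above 0.5 N), for 0.1 s.
2. the tool points at the blue-capped bottle from just above, for 1.5 s (horizontal distance between the grasp point and blue_bottle_top below 0.025 m and z of the grasp point in the frame of blue_bottle_top between 0.018 and 0.075 m), for 1.5 s.
3. the tool points at the figure's head from just above, for 1.5 s (horizontal distance between the grasp point and figure_top below 0.025 m and z of the grasp point in the frame of figure_top between 0.018 and 0.075 m), for 1.5 s.
4. the record button is pressed again with the fingers (at least 4 mm down) (all of step 1), for 0.1 s.
At the end, for the whole second after the job is handed in: Button up (under 1.5 mm down); all loose things at rest within 8 mm of their starts, tilted under 0.1 rad. Pointing counts with the grasp point between the fingers within 25 mm sideways of the target's top and 18 to 75 mm above it (closed fingertips about 0 to 55 mm above) (value of joint record below 0.0015 m and distance of each of blue_bottle, green_bottle, yellow_bottle, figure, spare_handle, tweezers, brush_tin, rinse_pot from where it was at the start of the episode below 0.008 m and angle between each of blue_bottle, green_bottle, yellow_bottle, figure, spare_handle, tweezers, brush_tin, rinse_pot's own z axis and vertical below 0.1 rad and linear speed of each of blue_bottle, green_bottle, yellow_bottle, figure, spare_handle, tweezers, brush_tin, rinse_pot below 0.02 m/s); the robot touches nothing.
It fails at once if a bottle, the figure or another loose thing on the desk is shifted, tipped or lifted (more than 8 mm) (distance of any of blue_bottle, green_bottle, yellow_bottle, figure, spare_handle, tweezers, brush_tin, rinse_pot from where it was at the start of the episode above 0.008 m).
It fails at once if the robot touches anything on the desk but the record button (contact force between any of the fingers, the arm and blue_bottle above 0.3 N or contact force between any of the fingers, the arm and green_bottle above 0.3 N or contact force between any of the fingers, the arm and yellow_bottle above 0.3 N or contact force between any of the fingers, the arm and figure above 0.3 N or contact force between any of the fingers, the arm and spare_handle above 0.3 N or contact force between any of the fingers, the arm and tweezers above 0.3 N or contact force between any of the fingers, the arm and brush_tin above 0.3 N or contact force between any of the fingers, the arm and rinse_pot above 0.3 N or contact force between any of the fingers, the arm and palette above 0.3 N).
It fails at once if the tool points at one of the other two bottles: within 25 mm sideways of its cap and closer above it than the pointing height ((horizontal distance between the grasp point and green_bottle_top below 0.025 m and z of the grasp point in the frame of green_bottle_top below 0.075 m) or (horizontal distance between the grasp point and yellow_bottle_top below 0.025 m and z of the grasp point in the frame of yellow_bottle_top below 0.075 m)).
It also fails if it takes over 64 s, if anything falls off the work surface, if the arm or the gripper's body presses on something with over 40 N, if the wrist force passes 120 N, or if a joint passes its speed limit or range.

## Working session

There is one attempt and no reset: what is moved stays moved. The work goes in short steps, Python scripts to look and compute and a tool call to move; the robot and the scene stay as the last step left them, time stands still between calls to the robot, and variables do not carry over. Pictures are saved under pics/ and viewed, about 8 in all and at most 12, crops included, and the job is handed in when it is done.

Besides the shell and the picture viewer there is one more tool, called by a JSON object that holds its "method" and its "body". apply_moves: Moves the arm, as the interface text tells. Its arguments: {"type":"object","properties":{"motion":{"type":"string"},"hand":{"type":"number"},"newtons":{"type":"number"}},"required":["motion"]}

```bash
mkdir -p pics; cat > h.py <<'E'
from station import *
import numpy as np, cv2
def K(c,shape=(420,560)):
    f=shape[0]/2/np.tan(np.radians(c["fovy"])/2); return np.array([[f,0,c["cx"]],[0,f,c["cy"]],[0,0,1.]])
def w(c,u,v,d):
    n=cv2.undistortPoints(np.array([[[u,v]]],float),K(c),np.array([c["k1"],0,0,0,0.]))[0,0]
    R=cv2.Rodrigues(np.array(c["rvec"],float))[0]
    return R.T@(np.array([n[0]*d,n[1]*d,d])-np.array(c["tvec"]))
def onplane(c,u,v,z):
    a=w(c,u,v,0.0);b=w(c,u,v,1.0); return a+(b-a)*(z-a[2])/(b[2]-a[2])
E
python3 - <<'E'
from h import *
for n in("top","scene"):
    im,d=snapshot(n); np.savez(n,im=im,d=d); cv2.imwrite(f"pics/{n}.png",cv2.resize(im,(784,588)) )
    print(n,get_calibration(n))
o=get_obs();print(o["time_s"],o["ee_pos"],cv2.Rodrigues(np.array(o["tcp_rot"]))[0].round(3))
E
```

```text
top {'fovy': 53.31602280089709, 'cx': 277.80285009744296, 'cy': 212.71636819922117, 'k1': 0.0005008843227394086, 'rvec': array([ 2.12008224, -2.15159005,  0.17804396]), 'tvec': array([0.03138453, 0.61772667, 0.99492029])}
scene {'fovy': 45.629648656585616, 'cx': 279.0380154700221, 'cy': 201.73940315390277, 'k1': -0.11146231577816089, 'rvec': array([ 2.11406199,  1.29870156, -0.47292147]), 'tvec': array([-0.29603708, -0.33502614,  1.55337782])}
0.1 [0.23214855 0.55263098 0.23589648] [[-0.001  0.387  0.922]
 [-0.001  0.922 -0.387]
 [-1.    -0.002 -0.   ]]
```

View pics/top.png

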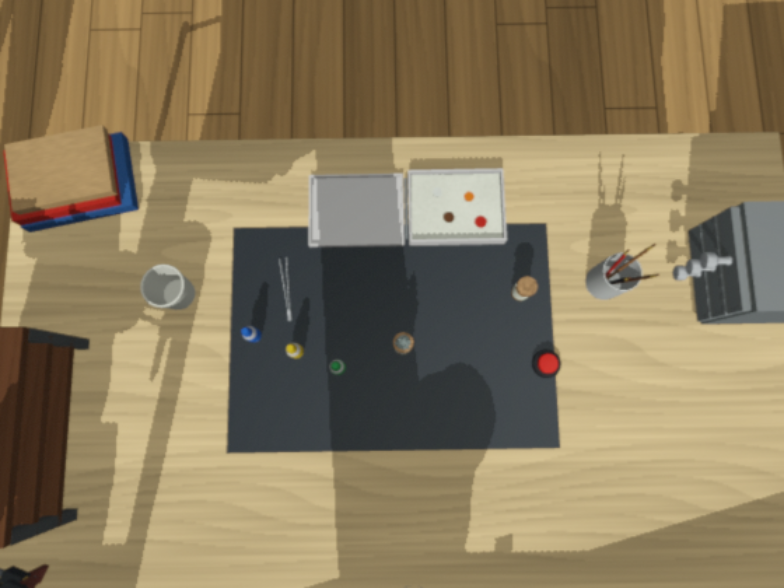

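View pics/scene.png

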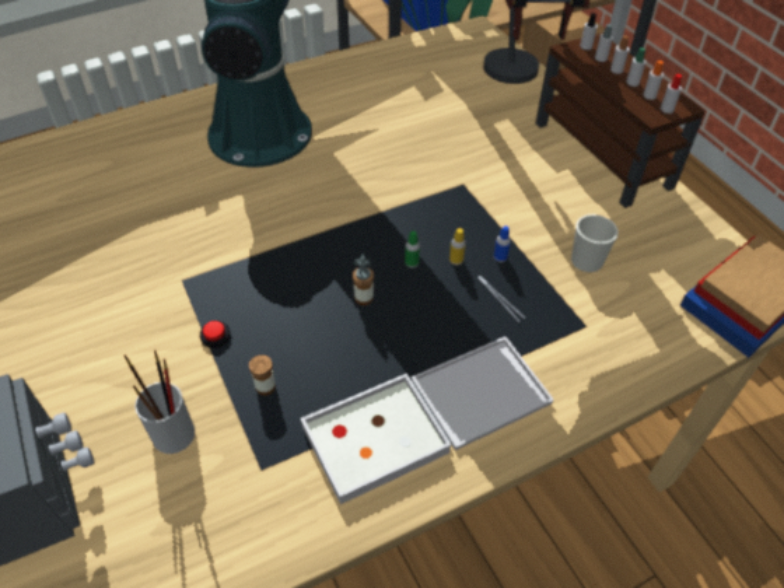

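The top view shows the button at (547,364), blue cap (248,331), yellow (293,350), green (337,366), figure (403,343) and spare handle (526,287), in the 1.4x picture. The scene view agrees: blue is the bottle furthest from the button.

```bash
python3 - <<'E'
from h import *
T={"record":(547,364,.022,(213,331)),"blue":(247,330,.078,(504,230)),"yellow":(292,348,.078,(460,232)),"green":(336,366,.078,(413,236)),"fig":(403,341,.11,(362,257)),"handle":(527,285,.065,(261,361))}
for n,(u,v,z,s) in T.items():
    print(n,end=" ")
    for cam,(a,b) in(("top",(u,v)),("scene",s)):
        c=get_calibration(cam);d=np.load(cam+".npz")["d"];x,y=a/1.4,b/1.4
        p=onplane(c,x,y,z); i,j=int(round(y)),int(round(x)); dd=d[i-2:i+3,j-2:j+3]; dd=dd[dd>0].min()
        print(cam,p.round(4),w(c,x,y,dd).round(3),end=" | ")
    print()
im=np.load("top.npz")["im"]; im2=np.load("scene.npz")["im"]
A=cv2.resize(im[215:275,165:305],None,fx=5,fy=5,interpolation=cv2.INTER_CUBIC)
B=cv2.resize(im2[155:215,245:385],None,fx=5,fy=5,interpolation=cv2.INTER_CUBIC)
cv2.imwrite("pics/c.png",np.vstack([A,B])[:600])
E
```

```text
record top [ 0.4978 -0.2609  0.022 ] [ 0.498 -0.26   0.025] | scene [ 0.5086 -0.2623  0.022 ] [ 0.511 -0.263  0.025] | 
blue top [0.561  0.2678 0.078 ] [0.561 0.267 0.08 ] | scene [0.5682 0.2684 0.078 ] [0.568 0.268 0.078] | 
yellow top [0.5288 0.1898 0.078 ] [0.529 0.189 0.081] | scene [0.5376 0.1948 0.078 ] [0.538 0.194 0.079] | 
green top [0.497  0.1144 0.078 ] [0.497 0.114 0.079] | scene [0.5092 0.1149 0.078 ] [0.508 0.116 0.077] | 
fig top [5.351e-01 1.000e-04 1.100e-01] [0.535 0.    0.109] | scene [ 5.424e-01 -1.000e-04  1.100e-01] [ 0.542 -0.     0.11 ] | 
handle top [ 0.6352 -0.2222  0.065 ] [ 0.635 -0.222  0.068] | scene [ 0.6324 -0.2166  0.065 ] [ 0.637 -0.217  0.071] |
```

View pics/c.png

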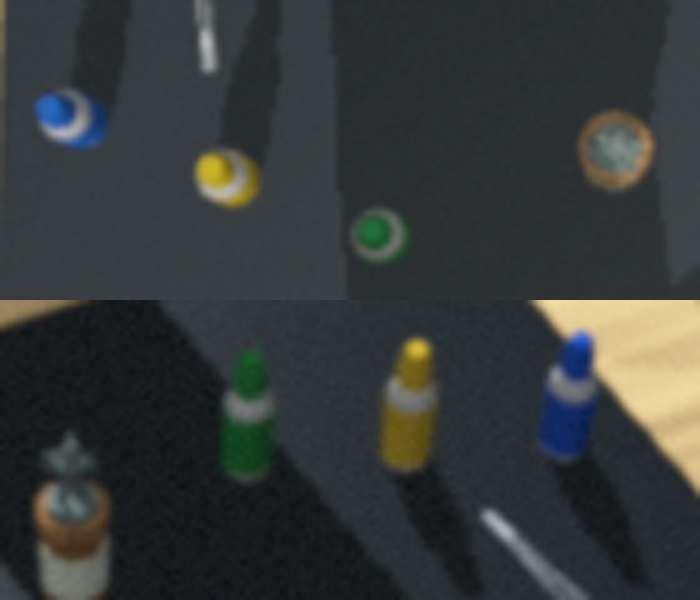

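Both cameras put each object within about 1 cm of the other camera's fix, with x differing by roughly 8 mm. I'll use the mean of the two and check the button with the wrist camera. My fingers will be closed, the tool orientation kept, and travel at z≈0.236.

{"method": "apply_moves", "body": {"motion": "0 -0.023 0.043 0; 0 -0.046 0.086 0; 0 -0.069 0.13 0; 0 -0.092 0.173 0; 0 -0.115 0.216 0; 0 -0.138 0.26 0; 0 -0.161 0.303 0; 0 -0.183 0.346 0", "hand": 0}}

```text
time_s: 0.9
ee_pos: [0.4812, 0.2485, 0.2364]
tcp_rot: [0.312, 1.549, -0.312]
force: [-0.4, 0.4, -0.4]
finger_gap: 0.0273
```

```bash
cat > d.py <<'E'
import sys
from h import *
def delta(*t):
    o=get_obs();R=cv2.Rodrigues(np.array(o["tcp_rot"]))[0]
    print(round(o["time_s"],2),np.round(o["ee_pos"],4),"R",R.round(3).tolist(),"q",np.round(o["q"],2),"F",np.round(o["force"],2),"->",(R.T@(np.array(t)-o["ee_pos"])).round(4))
if len(sys.argv)>1: delta(*map(float,sys.argv[1:4]))
E
python3 d.py .48 -.2 .2
```

```text
0.9 [0.4812 0.2485 0.2364] R [[-0.001, 0.388, 0.922], [-0.0, 0.922, -0.388], [-1.0, -0.0, -0.0]] q [ 0.35  0.28  1.64  0.    1.23 -0.82] F [-0.39  0.39 -0.41] -> [ 0.0365 -0.4139  0.1727]
```

{"method": "apply_moves", "body": {"motion": "0 -0.043 0.018 0; 0 -0.086 0.036 0; 0 -0.13 0.054 0; 0 -0.173 0.072 0; 0 -0.216 0.09 0; 0 -0.26 0.108 0; 0 -0.303 0.126 0; 0 -0.346 0.144 0"}}

```text
time_s: 1.7
ee_pos: [0.4786, -0.1262, 0.2365]
tcp_rot: [0.312, 1.549, -0.312]
force: [0.2, -0.2, 0.2]
finger_gap: 0.0003
```

```bash
python3 d.py .503 -.262 .15; python3 - <<'E'
from h import *
c=get_calibration("wrist");im,d=snapshot("wrist");np.savez("wrist",im=im,d=d)
cv2.imwrite("pics/w1.png",im)
m=(im[...,2]>120)&(im[...,1]<70)&(im[...,0]<70)
n,l,s,ce=cv2.connectedComponentsWithStats(m.astype(np.uint8))
for k in range(1,n):
    if s[k,4]>60: print(s[k],ce[k],onplane(c,*ce[k],.022).round(4))
E
```

```text
1.7 [ 0.4786 -0.1262  0.2365] R [[-0.0, 0.388, 0.922], [0.0, 0.922, -0.388], [-1.0, -0.0, -0.0]] q [-0.4   0.21  1.73 -0.    1.2  -1.57] F [ 0.22 -0.16  0.22] -> [ 0.0865 -0.1158  0.0751]
[191 221  13  27 130] [198.63846154 232.74615385] [ 0.5031 -0.249   0.022 ]
```

View pics/w1.png

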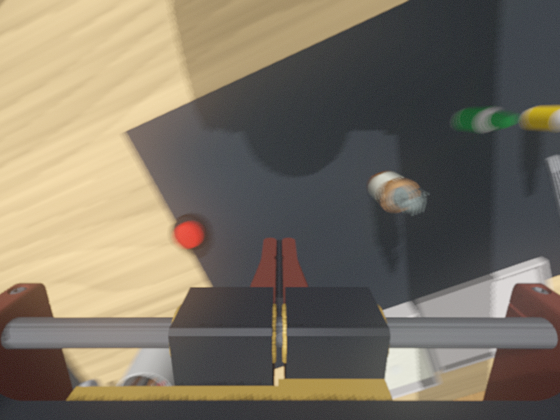

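Wrist view: button centre about (188,233), figure crest about (415,202), and the closed fingertips at (279,240).

```bash
python3 - <<'E'
from h import *
c=get_calibration("wrist")
print(onplane(c,188.5,233,.022).round(4),onplane(c,414,202,.11).round(4))
d=np.load("wrist.npz")["d"];print(w(c,188.5,233,d[233,188]))
E
python3 d.py .50 -.261 .07
```

```text
[ 0.4994 -0.2701  0.022 ] [ 0.5318 -0.013   0.11  ]
[ 0.49920527 -0.26975993  0.02267686]
1.75 [ 0.4796 -0.1331  0.2368] R [[0.001, 0.389, 0.921], [-0.006, 0.921, -0.389], [-1.0, -0.005, 0.003]] q [-0.41  0.21  1.73 -0.01  1.2  -1.57] F [ 0.75 -5.22  0.3 ] -> [ 0.1675 -0.1091  0.0682]
```

{"method": "apply_moves", "body": {"motion": "0 -0.03 0.018 0; 0.01 -0.07 0.043 0; 0.03 -0.1 0.062 0; 0.07 -0.115 0.071 0; 0.11 -0.118 0.073 0; 0.145 -0.118 0.073 0; 0.165 -0.118 0.073 0; 0.165 -0.118 0.073 0"}}

```text
time_s: 2.55
ee_pos: [0.4984, -0.2598, 0.0685]
tcp_rot: [0.315, 1.555, -0.31]
force: [-0.8, 0.4, -0.2]
finger_gap: 0.0006
```

```bash
python3 - <<'E'
from h import *
o=get_obs();print(o["ee_pos"],o["qvel"].round(3) if hasattr(o["qvel"],"round") else o["qvel"])
c=get_calibration("wrist");im,d=snapshot("wrist");cv2.imwrite("pics/w2.png",im)
m=(im[...,2]>90)&(im[...,1]<0.45*im[...,2])&(im[...,0]<0.45*im[...,2])
n,l,s,ce=cv2.connectedComponentsWithStats(m.astype(np.uint8))
for k in range(1,n):
    if s[k,4]>100: print(s[k],ce[k],onplane(c,*ce[k],.022).round(4))
E
python3 d.py .501 -.262 .03
```

```text
[ 0.4984453  -0.25975819  0.06848863] [ 0.005 -0.054 -0.043  0.001  0.045 -0.001]
[ 252  211   51   49 1360] [276.52205882 229.91985294] [ 0.4954 -0.2585  0.022 ]
2.6 [ 0.4997 -0.2605  0.0703] R [[-0.003, 0.387, 0.922], [0.002, 0.922, -0.387], [-1.0, 0.001, -0.004]] q [-0.6   0.51  1.75 -0.    0.88 -1.78] F [ 1.31 -0.6  -0.02] -> [ 0.0403 -0.0009  0.0019]
```

View pics/w2.png

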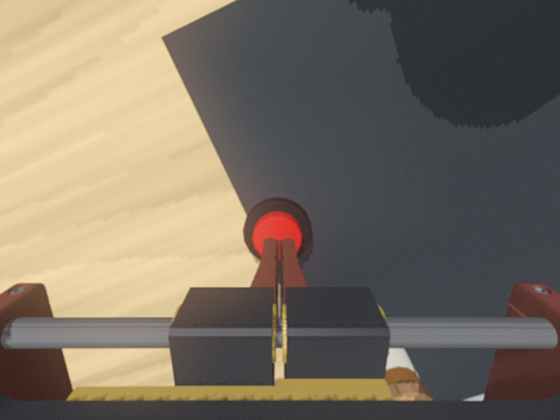

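Wrist view: the fingers sit centred over the red button, whose bounding-box centre is about (277,236). Pressing now.

{"method": "apply_moves", "body": {"motion": "0.01 0 0 0; 0.02 0 0 0; 0.029 0 0 0; 0.034 0 0 0; 0.037 0 0 0; 0.039 0 0 0; 0.0405 0 0 0; 0.0405 0 0 0"}}

```text
time_s: 3.4
ee_pos: [0.5007, -0.2613, 0.0313]
tcp_rot: [0.312, 1.548, -0.312]
force: [-1.9, 1.1, 5.4]
finger_gap: 0.0002
```

{"method": "apply_moves", "body": {"motion": "0 0 0 0; 0 0 0 0; 0 0 0 0; 0 0 0 0; 0 0 0 0; 0 0 0 0; 0 0 0 0; 0 0 0 0"}}

```text
time_s: 4.2
ee_pos: [0.5007, -0.2613, 0.0311]
tcp_rot: [0.312, 1.548, -0.312]
force: [-1.2, 2.1, 4.8]
finger_gap: 0.0004
```

{"method": "apply_moves", "body": {"motion": "0.0007 0 0 0; 0.0015 0 0 0; 0.0015 0 0 0; 0.0015 0 0 0; 0.0015 0 0 0; 0.0015 0 0 0; 0.0015 0 0 0; 0.0015 0 0 0"}}

```text
time_s: 5.0
ee_pos: [0.5007, -0.2614, 0.0302]
tcp_rot: [0.312, 1.548, -0.312]
force: [-3.2, 3.0, 11.5]
finger_gap: 0.0003
```

The force jump to 11.5 N shows the button is fully down. Next I lift and go to the blue bottle.

{"method": "apply_moves", "body": {"motion": "-0.005 0 0 0; -0.02 0 0 0; -0.05 0 0 0; -0.09 0 0 0; -0.13 0 0 0; -0.17 0 0 0; -0.195 0 0 0; -0.2 0 0 0"}}

```text
time_s: 5.8
ee_pos: [0.5033, -0.2634, 0.2333]
tcp_rot: [0.309, 1.541, -0.315]
force: [1.3, 0.2, 0.0]
finger_gap: 0.0008
```

{"method": "apply_moves", "body": {"motion": "0 0.02 -0.008 0; 0 0.06 -0.02 0; 0 0.105 -0.035 0; 0 0.15 -0.05 0; 0 0.195 -0.06 0; 0 0.24 -0.065 0; 0 0.27 -0.07 0; 0 0.28 -0.072 0"}}

```text
time_s: 6.6
ee_pos: [0.5431, 0.0272, 0.2282]
tcp_rot: [0.31, 1.55, -0.31]
force: [0.3, 0.0, -0.0]
finger_gap: 0.0002
```

```bash
python3 d.py .565 .268 .229
```

```text
6.6 [0.5431 0.0272 0.2282] R [[-0.001, 0.385, 0.923], [0.001, 0.923, -0.385], [-1.0, 0.0, -0.001]] q [-0.08  0.29  1.64  0.    1.21 -1.25] F [ 0.31  0.02 -0.01] -> [-0.0007  0.2307 -0.0724]
```

{"method": "apply_moves", "body": {"motion": "0 0.02 -0.006 0; 0 0.06 -0.019 0; 0 0.1 -0.031 0; 0 0.14 -0.044 0; 0 0.18 -0.056 0; 0 0.21 -0.066 0; 0 0.228 -0.072 0; 0 0.231 -0.072 0"}}

```text
time_s: 7.4
ee_pos: [0.5661, 0.2663, 0.2286]
tcp_rot: [0.31, 1.549, -0.311]
force: [-0.1, 0.7, -0.7]
finger_gap: 0.0004
```

{"method": "apply_moves", "body": {"motion": "0 0 0 0; 0 0 0 0; 0 0 0 0; 0 0 0 0; 0 0 0 0; 0 0 0 0; 0 0 0 0; 0 0 0 0"}}

```text
time_s: 8.2
ee_pos: [0.566, 0.2654, 0.2297]
tcp_rot: [0.312, 1.548, -0.312]
force: [-0.5, 0.2, 0.3]
finger_gap: 0.0004
```

```bash
python3 d.py .565 .268 .117; python3 - <<'E'
from h import *
c=get_calibration("wrist");im,d=snapshot("wrist");cv2.imwrite("pics/w3.png",im)
R=cv2.Rodrigues(np.array(c["rvec"],float))[0]
for p in((.565,.268,.078),(.533,.192,.078)):
    q=cv2.projectPoints(np.array([p]),np.array(c["rvec"],float),np.array(c["tvec"],float),K(c),np.array([c["k1"],0,0,0,0.]))[0].ravel();print(p,q)
E
```

```text
8.2 [0.566  0.2654 0.2297] R [[0.0, 0.387, 0.922], [-0.0, 0.922, -0.387], [-1.0, -0.0, 0.0]] q [ 0.33  0.4   1.46 -0.    1.28 -0.84] F [-0.46  0.18  0.25] -> [ 0.1127  0.002  -0.002 ]
(0.565, 0.268, 0.078) [279.22299874 192.18394742]
(0.533, 0.192, 0.078) [199.96168221 192.14401927]
```

View pics/w3.png

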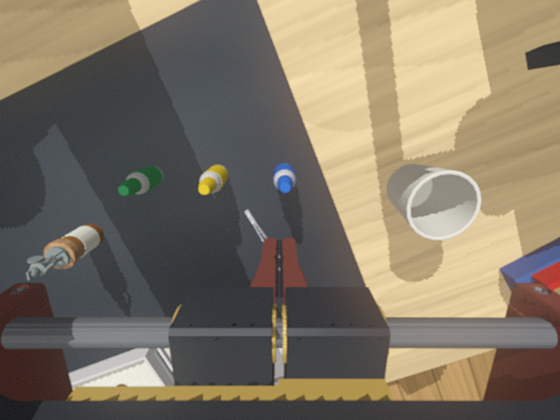

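Wrist view: blue cap top at (286,188), predicted at (279,192), so about 7 mm more along tool y and 5 mm less along z. I correct that, descend and hold.

{"method": "apply_moves", "body": {"motion": "0 0.006 -0.004 0; 0.02 0.007 -0.005 0; 0.05 0.007 -0.005 0; 0.075 0.007 -0.005 0; 0.095 0.007 -0.005 0; 0.108 0.007 -0.005 0; 0.112 0.007 -0.005 0; 0.112 0.007 -0.005 0"}}

```text
time_s: 9.05
ee_pos: [0.5641, 0.274, 0.1175]
tcp_rot: [0.312, 1.549, -0.312]
force: [0.5, 0.5, -0.8]
finger_gap: 0.0006
```

{"method": "apply_moves", "body": {"motion": "0 0 0 0; 0 0 0 0; 0 0 0 0; 0 0 0 0; 0 0 0 0; 0 0 0 0; 0 0 0 0; 0 0 0 0"}}

```text
time_s: 9.85
ee_pos: [0.5641, 0.2738, 0.1176]
tcp_rot: [0.312, 1.548, -0.312]
force: [-0.1, 0.4, -0.7]
finger_gap: 0.0006
```

```bash
python3 - <<'E'
from h import *
im,d=snapshot("wrist");im2,d=snapshot("scene")
cv2.imwrite("pics/w4.png",np.hstack([im[100:400,130:430],cv2.resize(im2[110:210,280:430],None,fx=3,fy=3)]))
E
```

```text
(no output)
```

View pics/w4.png

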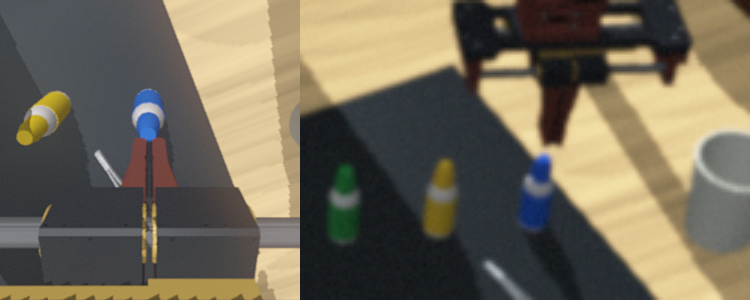

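The fingertips are just above the blue cap, which sits at (148,135) in the wrist crop. In the scene crop the tips are at (555,143) and the cap at (543,157). Holding.

{"method": "apply_moves", "body": {"motion": "0 0 0 0; 0 0 0 0; 0 0 0 0; 0 0 0 0; 0 0 0 0; 0 0 0 0; 0 0 0 0; 0 0 0 0"}}

```text
time_s: 10.75
ee_pos: [0.5641, 0.2738, 0.1176]
tcp_rot: [0.312, 1.548, -0.312]
force: [0.3, -0.9, 0.5]
finger_gap: 0.0003
```

{"method": "apply_moves", "body": {"motion": "0 0 0 0; 0 0 0 0; 0 0 0 0; 0 0 0 0; 0 0 0 0; 0 0 0 0; 0 0 0 0; 0 0 0 0"}}

```text
time_s: 11.55
ee_pos: [0.5641, 0.2738, 0.1177]
tcp_rot: [0.312, 1.548, -0.312]
force: [-0.4, -0.1, -0.3]
finger_gap: 0.0002
```

{"method": "apply_moves", "body": {"motion": "-0.01 0 0 0; -0.03 0 0 0; -0.06 0 0 0; -0.085 0 0 0; -0.105 0 0 0; -0.115 0 0 0; -0.12 0 0 0; -0.12 0 0 0"}}

```text
time_s: 12.35
ee_pos: [0.5642, 0.2738, 0.238]
tcp_rot: [0.312, 1.548, -0.312]
force: [0.9, 0.6, -0.3]
finger_gap: 0.0008
```

```bash
python3 d.py .537 .003 .237
```

```text
12.35 [0.5642 0.2738 0.238 ] R [[0.0, 0.387, 0.922], [0.0, 0.922, -0.387], [-1.0, 0.0, 0.0]] q [ 0.34  0.4   1.45 -0.    1.3  -0.83] F [ 0.93  0.56 -0.27] -> [ 0.0009 -0.2602  0.0799]
```

{"method": "apply_moves", "body": {"motion": "0 -0.02 0.006 0; 0 -0.06 0.019 0; 0 -0.105 0.033 0; 0 -0.15 0.046 0; 0 -0.195 0.06 0; 0 -0.235 0.073 0; 0 -0.256 0.079 0; 0 -0.26 0.08 0"}}

```text
time_s: 13.15
ee_pos: [0.536, 0.0007, 0.2364]
tcp_rot: [0.314, 1.55, -0.315]
force: [-0.1, 0.0, 0.7]
finger_gap: 0.0003
```

{"method": "apply_moves", "body": {"motion": "0 0 0 0; 0 0 0 0; 0 0 0 0; 0 0 0 0; 0 0 0 0; 0 0 0 0; 0 0 0 0; 0 0 0 0"}}

```text
time_s: 13.95
ee_pos: [0.5372, 0.0032, 0.2377]
tcp_rot: [0.312, 1.548, -0.312]
force: [0.1, -0.3, -0.3]
finger_gap: 0.0003
```

```bash
python3 d.py .537 .003 .149; python3 - <<'E'
from h import *
c=get_calibration("wrist");im,d=snapshot("wrist");cv2.imwrite("pics/w5.png",im)
q=cv2.projectPoints(np.array([(.537,.003,.11)]),np.array(c["rvec"],float),np.array(c["tvec"],float),K(c),np.array([c["k1"],0,0,0,0.]))[0].ravel();print(q,K(c)[0,0])
E
```

```text
13.95 [0.5372 0.0032 0.2377] R [[0.0, 0.387, 0.922], [-0.0, 0.922, -0.387], [-1.0, -0.0, 0.0]] q [-0.12  0.27  1.64 -0.    1.23 -1.3 ] F [ 0.12 -0.28 -0.34] -> [ 0.0887 -0.0002 -0.0001]
[276.96177411 200.52495497] 297.9722101846249
```

View pics/w5.png

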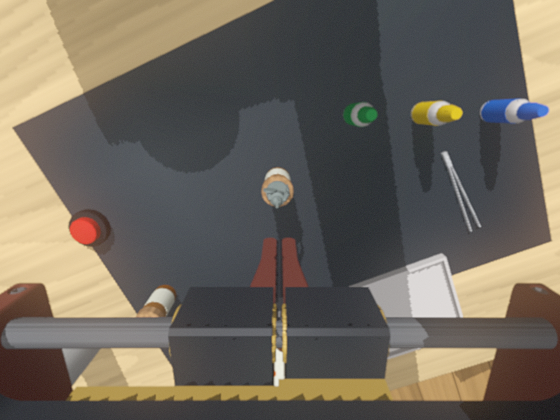

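Wrist view: figure crest at about (277,200), as predicted. Descending and holding.

{"method": "apply_moves", "body": {"motion": "0.005 0 0 0; 0.02 0 0 0; 0.04 0 0 0; 0.06 0 0 0; 0.075 0 0 0; 0.083 0 0 0; 0.087 0 0 0; 0.087 0 0 0"}}

```text
time_s: 14.8
ee_pos: [0.5371, 0.0031, 0.1504]
tcp_rot: [0.312, 1.549, -0.312]
force: [-0.9, 0.1, 0.9]
finger_gap: 0.0006
```

{"method": "apply_moves", "body": {"motion": "0 0 0 0; 0 0 0 0; 0 0 0 0; 0 0 0 0; 0 0 0 0; 0 0 0 0; 0 0 0 0; 0 0 0 0"}}

```text
time_s: 15.6
ee_pos: [0.5371, 0.0031, 0.1506]
tcp_rot: [0.312, 1.548, -0.312]
force: [-0.1, 0.0, 0.0]
finger_gap: 0.0005
```

{"method": "apply_moves", "body": {"motion": "0 0 0 0; 0 0 0 0; 0 0 0 0; 0 0 0 0; 0 0 0 0; 0 0 0 0; 0 0 0 0; 0 0 0 0"}}

```text
time_s: 16.4
ee_pos: [0.5372, 0.0031, 0.1507]
tcp_rot: [0.312, 1.548, -0.312]
force: [0.7, -0.2, 0.3]
finger_gap: 0.0004
```

```bash
python3 - <<'E'
from h import *
im,d=snapshot("wrist");im2,d=snapshot("scene")
cv2.imwrite("pics/w6.png",np.hstack([im[100:400,130:430],cv2.resize(im2[130:230,190:340],None,fx=3,fy=3)]))
E
```

```text
(no output)
```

View pics/w6.png

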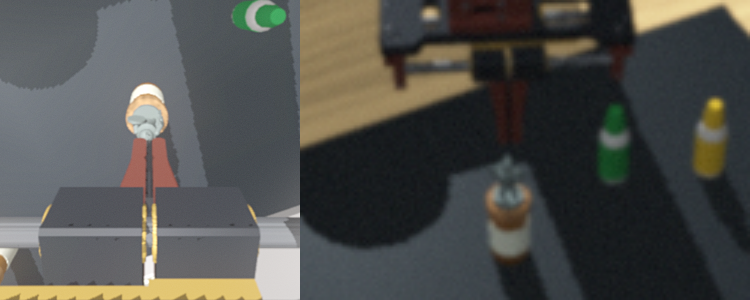

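{"method": "apply_moves", "body": {"motion": "0 0 0 0; 0 0 0 0; 0 0 0 0; 0 0 0 0; 0 0 0 0; 0 0 0 0; 0 0 0 0; 0 0 0 0"}}

```text
time_s: 17.3
ee_pos: [0.5372, 0.0031, 0.1507]
tcp_rot: [0.312, 1.548, -0.312]
force: [0.5, -1.1, 0.3]
finger_gap: 0.0007
```

The fingertips point just above the crest in both views. Now back up and over to the button.

{"method": "apply_moves", "body": {"motion": "-0.01 0 0 0; -0.03 0 0 0; -0.055 0 0 0; -0.075 -0.02 0.005 0; -0.08 -0.06 0.016 0; -0.08 -0.1 0.027 0; -0.08 -0.14 0.037 0; -0.08 -0.16 0.043 0"}}

```text
time_s: 18.1
ee_pos: [0.5145, -0.164, 0.2317]
tcp_rot: [0.312, 1.547, -0.314]
force: [0.1, -0.0, -0.5]
finger_gap: 0.0003
```

{"method": "apply_moves", "body": {"motion": "0 -0.02 0.005 0; 0 -0.05 0.013 0; 0 -0.08 0.021 0; 0 -0.095 0.025 0; 0.01 -0.098 0.026 0; 0.04 -0.098 0.026 0; 0.07 -0.098 0.026 0; 0.09 -0.098 0.026 0"}}

```text
time_s: 18.9
ee_pos: [0.4998, -0.2593, 0.1384]
tcp_rot: [0.313, 1.551, -0.311]
force: [0.0, 0.2, -0.3]
finger_gap: 0.0005
```

```bash
python3 d.py .501 -.262 .029
```

```text
18.9 [ 0.4998 -0.2593  0.1384] R [[-0.002, 0.387, 0.922], [0.002, 0.922, -0.387], [-1.0, 0.001, -0.003]] q [-0.6   0.42  1.7   0.    1.03 -1.78] F [ 0.04  0.16 -0.34] -> [ 0.1094 -0.0021  0.0025]
```

{"method": "apply_moves", "body": {"motion": "0.01 -0.002 0.001 0; 0.03 -0.002 0.001 0; 0.05 -0.002 0.001 0; 0.07 -0.002 0.001 0; 0.085 -0.002 0.001 0; 0.09 -0.002 0.001 0; 0.09 -0.002 0.001 0; 0.09 -0.002 0.001 0"}}

```text
time_s: 19.7
ee_pos: [0.5016, -0.2638, 0.0514]
tcp_rot: [0.311, 1.547, -0.312]
force: [0.8, 0.1, 0.4]
finger_gap: 0.0001
```

{"method": "apply_moves", "body": {"motion": "0.006 0 0 0; 0.011 0 0 0; 0.015 0 0 0; 0.018 0 0 0; 0.02 0 0 0; 0.0215 0 0 0; 0.022 0 0 0; 0.022 0 0 0"}}

```text
time_s: 20.5
ee_pos: [0.5011, -0.2638, 0.0301]
tcp_rot: [0.312, 1.548, -0.312]
force: [-2.1, 1.7, 16.3]
finger_gap: 0.0004
```

{"method": "apply_moves", "body": {"motion": "0 0 0 0; 0 0 0 0; 0 0 0 0; 0 0 0 0; 0 0 0 0; 0 0 0 0; 0 0 0 0; 0 0 0 0"}}

```text
time_s: 21.3
ee_pos: [0.5011, -0.2638, 0.0301]
tcp_rot: [0.312, 1.548, -0.312]
force: [-3.5, 2.5, 17.2]
finger_gap: 0.0001
```

The second press bottomed out at 17 N. Releasing, rising and settling.

{"method": "apply_moves", "body": {"motion": "-0.005 0 0 0; -0.02 0 0 0; -0.05 0 0 0; -0.09 0 0 0; -0.13 0 0 0; -0.16 0 0 0; -0.178 0 0 0; -0.18 0 0 0"}}

```text
time_s: 22.1
ee_pos: [0.5023, -0.2646, 0.2112]
tcp_rot: [0.31, 1.544, -0.314]
force: [-0.7, 0.0, -0.3]
finger_gap: 0.0005
```

{"method": "apply_moves", "body": {"motion": "0 0 0 0; 0 0 0 0; 0 0 0 0; 0 0 0 0; 0 0 0 0; 0 0 0 0; 0 0 0 0; 0 0 0 0"}}

```text
time_s: 22.9
ee_pos: [0.501, -0.2637, 0.2086]
tcp_rot: [0.312, 1.548, -0.312]
force: [-0.1, -0.4, -0.5]
finger_gap: 0.0004
```

```bash
python3 - <<'E'
from h import *
o=get_obs();print(o["time_s"],o["ee_pos"],o["force"])
im,d=snapshot("scene");a=np.load("scene.npz")["im"]
df=cv2.absdiff(im,a).max(2)
for n,(u,v) in {"blue":(504,245),"yellow":(458,248),"green":(413,250),"fig":(363,275),"handle":(262,374),"tweezers":(500,298),"tin":(165,415),"pot":(594,243),"button":(213,331)}.items():
    y,x=int(v/1.4),int(u/1.4); print(n,df[y-10:y+10,x-10:x+10].mean().round(1))
print(d[int(331/1.4),int(213/1.4)],np.load("scene.npz")["d"][int(331/1.4),int(213/1.4)])
print(job_done())
E
```

```text
22.9 [ 0.5009869  -0.26366945  0.20864142] [-0.06746823 -0.37976892 -0.47360872]
blue 4.1
yellow 3.8
green 8.8
fig 9.2
handle 4.3
tweezers 3.8
tin 3.9
pot 4.7
button 4.2
1.1616914 1.165284
the job is handed in; nothing more can be done
None
```

The clip is filmed and handed in at about 23 s, with all four steps done in order. I pressed the button, pointed at the blue cap, pointed at the figure's head, then pressed again and released.

- **Button presses:** both bottomed out, at 11.5 N and 17 N, with the TCP at about 0.030 m.
- **Pointing:** I held for more than 2 s at each target, with closed fingertips roughly 25 mm above the blue cap and the figure's crest. Two looks at each target showed the fingertips lined up above it.
- **Other bottles:** I passed over them only at about 0.23 m TCP height.

**Last checks:** the arm was still, with near-zero force on the tool. The button's depth reading was back to its start value within noise (1.162 m against 1.165 m). The before/after scene images were nearly unchanged at every loose object.

- **Image differences:** they were somewhat larger at the green bottle and the figure (about 9 grey levels, against about 4 elsewhere). I put this down to the arm's shadow, and I did not measure their positions again.
- **Camera disagreement:** the top and scene cameras differed by about 8 mm in x. I used the mean of the two and corrected the blue bottle's position with the wrist camera.

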